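Set the scaler's power and scale the gum line of the teaching model

ROBOT

A 6-joint arm with a two-finger parallel gripper is mounted at the origin on the work surface. World frame = base frame: x ahead of the robot, y to its left, z up, the work surface at z = 0. Lengths are in mm, angles in rad, forces in N, time in s.
With the tool pointing down it reaches from about 300 to 775 mm from the base axis. Payload 14.6 kg.
Tool frame: the origin (TCP) lies on the centre line of the jaws, within the pads' length; the fingertips stand ahead of it and the grasp point (between the pads) is the TCP (manip.tip_reach is the z of the fingertips in the tool frame, in mm); z points along the fingers, y is the direction in which the jaws open and shut (so a half turn about z gives the same grasp; the last joint's range is limited). The gripper opens to 94 mm and grips with 3 to 60 N. Pads are 16 mm wide; open, the fingers measure 119 mm over their backs; the gripper's body (75 mm by 177 mm) begins 78 mm behind the grasp point.
Start: joints at [-1.188, 0.3, 1.521, -0, 1.321, -0.067], TCP at [239.124, -495.287, 224.446] pointing down, gripper open.
Joint ranges: [-3.03, 3.03], [-0.79, 2.21], [0.23, 2.52], [-1.04, 4.18], [0, 3.07], [-2.55, 2.55]. Speed limits (rad/s): [2.22, 2.22, 2.57, 3.14, 3.14, 3.14].

INTERFACE

Orientations are given as [roll, pitch, yaw] about the fixed x, y, z axes, in that order (R = Rz(yaw) Ry(pitch) Rx(roll)).
In Python, from cell import manip, camera, search_frame, masks_of, tip_of gives the robot as it stands.
- The arm moves only by the tool send_rows, never from a script. Its argument "plan" is a list of rows, each an object with "travel": the shift along the tool's x, y, z in mm, a list of three; "delta_rot": the turn, a rotation vector about the tool's x, y, z in degrees, a list of three; "fingers": the gripper's target within -1 to 1 (shut at 1, half-way at 0, fully open at -1). In form: [{"travel": [dx, dy, dz], "delta_rot": [wx, wy, wz], "fingers": fingers}, ...]. A call has 1 to 20 rows; each row shifts and turns the commanded pose from where the row before left it, along the tool's axes as they then stand; what a row does not reach is not made up. A row lasts 1/8 s, in which the tool goes at most 62.5 mm and 10.7 degrees, less where a joint would pass 70% of its speed; a pose out of reach is approached as far as the arm can. A call is refused whole if a number of a shift passes 62.5 or a number of a turn 10.7, either way. A call with a gripper value outside its range is refused whole. The fingers move at their own pace and stop on an object; "grip_force" is the grip in N (left out, the last holds). Time passes only in rows, so rows that do not move let the fingers close. It gives the time, the measured TCP pose, the force and the opening at its end, in the units of the state.
- manip.read_state(): the state, without advancing time (a new reading comes with each control period).
- camera(name): name is "side" or "top" or "wrist"; returns a dict with "color" (400x640x3 uint8, red, green, blue), "z_map" (400x640 float32, mm along the optical axis (not along the pixel's ray), 0 where there is no reading), "fov_y" (degrees; the focal length in pixels is half the picture's height over the tangent of half this angle, whatever the lens; pixels are square), "cx", "cy" (the principal point, pixels), "world_from_camera" (4x4, takes a point from camera to world coordinates); the wrist camera has in their place "tool_from_camera" (4x4, takes a point from camera to tool coordinates, whose origin is the TCP and whose axes are the flange's). Camera axes: x right, y up, looking along -z (the intrinsics and any distortion apply to the point x, -y, -z); pixel columns grow to the right and rows downward; lengths in mm; the calibration is good to about 2 mm. A picture is of the moment at which its call begins: read the wrist's pose just before it.
- manip.sign_off(): hands the job in, once; it reports no verdict.
Trained networks look in the newest picture that a camera, given by its name, has taken for a name from the list of things; names that differ only in an ending like _2 or _b are one class to them, and where a whole thing is asked for, a point or a joint stands for the part that bears it (a point fixed in the world has none). Each returns a list of dicts, best first, with "confidence" (0 to 1); they miss things now and then, are a little off and sometimes report something else, mostly with a low value. They report only what shows in the picture. A call takes as long as a camera call. They do not tell look-alikes from the thing itself.
- search_frame(name, camera): "at" ([x, y, z] in mm, in the coordinates of the camera as it stood for that picture, good to about 4 mm: the middle of the surface that is visible of it).
- masks_of(name, camera): "region" (400x640 bool, what is visible of it).
- tip_of(name, camera): "at" ([x, y, z] in mm, in the coordinates of the camera as it stood for that picture, good to about 4 mm: a listed point, or the origin of a listed thing).
The state is a dict: "clock": time; "joints": joint angles; "qd": joint speeds; "effort": joint torques, N m; "eef_pos": TCP position; "eef_rot": TCP orientation; "wrist_force": force on the tool from outside, world axes, zero at the start; "moment": the same for the moment, N m; "finger_gap": finger opening in mm.
Only numpy, scipy, OpenCV 4.12 (cv2) and the standard library are available. Lean on these libraries where they do the work, as an engineer would, in place of code of your own. Each camera call takes 0.05 s, during which the arm holds its last target. There are 200 camera calls.

TASK

Turn the sleeve on the control unit to power 4 (its pointer clicked in at the four dots), then take the scaler handpiece from its rest and run its tip, down in the gutter between the teeth and the gum ridge of the teaching model, slowly (about 2 cm a second) and without pressing hard from the middle of the biggest tooth to the middle of the smallest. Lay the handpiece back in both forks of its rest the way it lay, leave the sleeve at 4, and leave the loose mouth mirror on the table where it is.

Things in the scene. Friction and masses are not known exactly. Their poses are not given: they have to be found in the camera images.
- sleeve (a joint): Power sleeve on the control unit, rad. Turns about the vertical axis through sleeve_grip, grows clockwise seen from above, clicks into six detents 0.4363 rad (25 degrees) apart: 0 = one dot, 0.436 = two, 0.873 = three, 1.309 = four, 1.745 = five, 2.182 = six dots. About 0.08 N m a click.
- sleeve_grip (a point): Point on the sleeve's axis at gripping height, 80 mm above the table. The sleeve is a ribbed grey upright cylinder 46 mm in diameter, its gripping part from 58 to 94 mm above the table; below it lies a flat skirt 62 mm in diameter, 50 to 58 mm above the table. The x axis of this point is the direction of the pointer.
- sleeve_pointer (a point): Outer end of the black pointer lug on the sleeve's skirt, 40 mm from the sleeve's axis, 54 mm above the table. It points at the dot group that is set.
- mark4 (a point): Tick line of the four-dot mark on the unit's top, 43.5 mm from the sleeve's axis, 50 mm above the table.
- unit: Control unit, fixed: white box 160 x 160 x 50 mm, sleeve in the middle of its top; black groups of one to six dots fan round the sleeve's +x side, from one dot at +62.5 degrees (counter-clockwise from x, seen from above) to six at -62.5 degrees. Origin: centre of the underside, z up.
- handpiece: Scaler handpiece, loose, 120 g: white bar 130 x 24 x 24 mm along x, grey nose and thin bent steel tip at +x (knee at x 95, z 8 mm; tip 4 mm thick). Origin: centre of the bar's underside (bar spans x -65 to 65, z 0 to 24 mm). It starts lying in the rest, tip hanging down clear of the table; grip the bar across its middle, between the forks.
- handpiece_tip (a point): Lower end of the handpiece's bent tip: at x = 104 mm, y = 0, z = -35 mm in the handpiece frame.
- rest: Handpiece rest, fixed: steel plate 135 x 70 x 8 mm with two forks, 12 mm thick, at x = -45 and 45 mm. Slot floors 60 mm above the table, 27 mm wide at the floor, 45 mm at the mouth, 80 mm above the table. Origin: centre of the underside; the handpiece lies along x, tip towards +x, its origin 60 mm above this one.
- model: Oversized teaching model, fixed: blue base 88 x 126 x 22 mm, curved row of five cream teeth along y, biggest (26 mm) at +y, smallest (14 mm) at -y, tops 49 to 54 mm above the table. On their -x side a blue gum ridge, top 33 mm above the table. The gutter between is 14 mm wide, its floor 22 mm above the table, radius 130 mm. Origin: under the middle of the gutter, z up.
- gum0 (a point): Point 1 of 9 on the centre line of the gutter's floor, 10 mm apart, 22 mm above the table, beside the middle of the biggest tooth. Axes as the model's.
- gum1 (a point): Point 2 of 9 on the centre line of the gutter's floor, 10 mm apart, 22 mm above the table. Axes as the model's.
- gum2 (a point): Point 3 of 9 on the centre line of the gutter's floor, 10 mm apart, 22 mm above the table. Axes as the model's.
- gum3 (a point): Point 4 of 9 on the centre line of the gutter's floor, 10 mm apart, 22 mm above the table. Axes as the model's.
- gum4 (a point): Point 5 of 9 on the centre line of the gutter's floor, 10 mm apart, 22 mm above the table. Axes as the model's.
- gum5 (a point): Point 6 of 9 on the centre line of the gutter's floor, 10 mm apart, 22 mm above the table. Axes as the model's.
- gum6 (a point): Point 7 of 9 on the centre line of the gutter's floor, 10 mm apart, 22 mm above the table. Axes as the model's.
- gum7 (a point): Point 8 of 9 on the centre line of the gutter's floor, 10 mm apart, 22 mm above the table. Axes as the model's.
- gum8 (a point): Point 9 of 9 on the centre line of the gutter's floor, 10 mm apart, 22 mm above the table, beside the middle of the smallest tooth. Axes as the model's.
- mirror: Bystander: loose steel mouth mirror lying on the table, 178 mm along its x axis, rod 10 mm thick, round 26 mm head at +x. Origin on the table under the rod.
There are look-alikes about, which are no part of the job. Several things have the shape of the handpiece; the one meant has the colours described above.

How it is judged:
By the outcome, as a careful person would: the job done as asked, in the order asked, and still so for the second after the job is handed in, with the robot touching nothing.
It also fails if it takes over 64 s, if anything falls off the work surface, if the arm or the gripper's body presses on something with over 40 N, if the wrist force passes 120 N, or if a joint passes its speed limit or range.

## Working session

There is one attempt and no reset: what is moved stays moved. The work goes in short steps, Python scripts to look and compute and a tool call to move; the robot and the scene stay as the last step left them, time stands still between calls to the robot, and variables do not carry over. Pictures are saved under pics/ and viewed, about 8 in all and at most 12, crops included, and the job is handed in when it is done.

Besides the shell and the picture viewer there is one more tool, called after ">>>" in YAML: its name, and indented under it one key for each argument. send_rows: Moves the arm, as the interface text tells. Its arguments: {"type":"object","properties":{"plan":{"type":"array"},"grip_force":{"type":"number"}},"required":["plan"]}

```bash
ls; mkdir -p pics
cat > h.py <<'E'
import numpy as np, cv2
from scipy.spatial.transform import Rotation as R
from cell import manip, camera, search_frame, masks_of, tip_of
def snap(n):
    s=manip.read_state(); c=camera(n)
    if n=="wrist":
        T=np.eye(4);T[:3,:3]=R.from_euler('xyz',s['eef_rot']).as_matrix();T[:3,3]=s['eef_pos']
        c['W']=T@np.array(c['tool_from_camera'])
    else: c['W']=np.array(c['world_from_camera'])
    c['f']=200/np.tan(np.radians(c['fov_y'])/2)
    return c
def w(c,p): return (c['W']@np.append(p,1))[:3]
def px(c,P):
    p=np.linalg.inv(c['W'])@np.append(P,1)
    return c['cx']+c['f']*p[0]/-p[2], c['cy']-c['f']*p[1]/-p[2]
def back(c,u,v,z=None):
    if z is None: z=c['z_map'][int(v),int(u)]
    return w(c,[(u-c['cx'])/c['f']*z,-(v-c['cy'])/c['f']*z,-z])
def save(c,n,crop=None,k=1):
    im=c['color'][:,:,::-1]
    if crop: im=im[crop[1]:crop[3],crop[0]:crop[2]]
    cv2.imwrite('pics/'+n,cv2.resize(im,None,fx=k,fy=k,interpolation=cv2.INTER_CUBIC))
E
python3 - <<'E'
from h import *
print(manip.read_state(), manip.tip_reach)
ims=[]
for n in ["top","side"]:
    c=snap(n); print(n,c['fov_y'],c['cx'],c['cy'],c['W'].round(3).tolist(),[k for k in c])
    save(c,n+'0.png')
    for f in (search_frame,tip_of):
      for t in ["sleeve_grip","sleeve_pointer","mark4","unit","handpiece","handpiece_tip","rest","model","gum0","gum4","gum8","mirror"]:
        try:
          for d in f(t,n)[:4]:
            p=w(c,d['at']); print(f.__name__,t,round(d['confidence'],2),p.round(0),np.round(px(c,p)))
        except Exception as e: print(f.__name__,t,str(e)[:60])
E
```

```text
pics
{'clock': 0.0, 'joints': array([-1.18764597e+00,  3.00487553e-01,  1.52158371e+00, -2.31884359e-05,
        1.32068255e+00, -6.65935686e-02]), 'qd': array([ 0.00081009, -0.00100728, -0.00054875,  0.00018781,  0.00072174,
        0.00093609]), 'effort': array([ 3.03469724e-04, -5.31807554e+01, -3.52737808e+01,  7.08454801e-02,
        2.44062074e-02, -9.88723309e-05]), 'eef_pos': array([ 239.01040969, -495.08793408,  223.87617508]), 'eef_rot': array([-3.14043257e+00, -5.48583150e-05,  4.49749645e-01]), 'wrist_force': array([-0.54088859,  0.07325092, -0.46090154]), 'moment': array([2.98653289e-02, 9.52306536e-06, 1.47044387e-02]), 'finger_gap': 93.99632157193706} 19.0
top 44.11740823366636 319.15219301724414 195.54295887217427 [[-0.007, 0.996, -0.089, 362.577], [-1.0, -0.007, -0.001, -19.854], [-0.002, 0.089, 0.996, 1100.398], [0.0, 0.0, 0.0, 1.0]] ['color', 'z_map', 'fov_y', 'cx', 'cy', 'world_from_camera', 'W', 'f']
call sleeve_grip 0.57 [507. 275.  92.] [176. 170.]
call sleeve_pointer 0.65 [505. 269.  91.] [179. 171.]
call mark4 0.9 [504. 274.  52.] [182. 174.]
call unit 0.75 [
[... 4014 characters left out ...]
est 0.92 [ 456. -280.    2.] [360. 162.]
call rest 0.31 [589. -52.  26.] [287. 194.]
call model 0.58 [585. -43.  -1.] [288. 204.]
call gum0 0.96 [580.  -7.  25.] [284. 206.]
call gum0 0.93 [587. -75.  20.] [291. 191.]
call gum0 0.87 [587. -55.  29.] [288. 193.]
call gum0 0.8 [587. -57.  22.] [289. 195.]
call gum4 0.96 [580.  -7.  25.] [284. 206.]
call gum4 0.93 [587. -75.  20.] [291. 191.]
call gum4 0.87 [587. -55.  29.] [288. 193.]
call gum4 0.8 [587. -57.  22.] [289. 195.]
call gum8 0.96 [580.  -7.  25.] [284. 206.]
call gum8 0.93 [587. -75.  20.] [291. 191.]
call gum8 0.87 [587. -55.  29.] [288. 193.]
call gum8 0.8 [587. -57.  22.] [289. 195.]
call mirror 0.51 [458.  17.  -2.] [324. 231.]
```

View pics/top0.png

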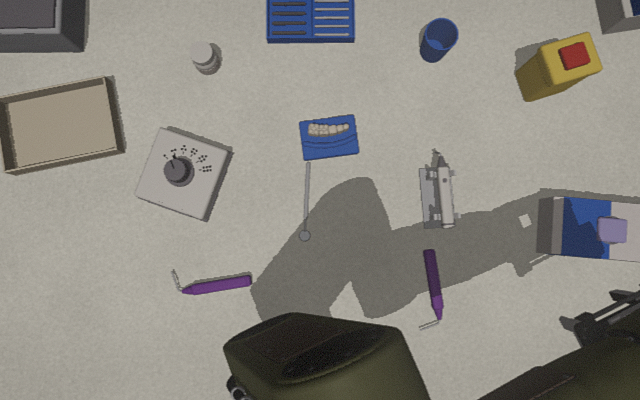

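View pics/side0.png

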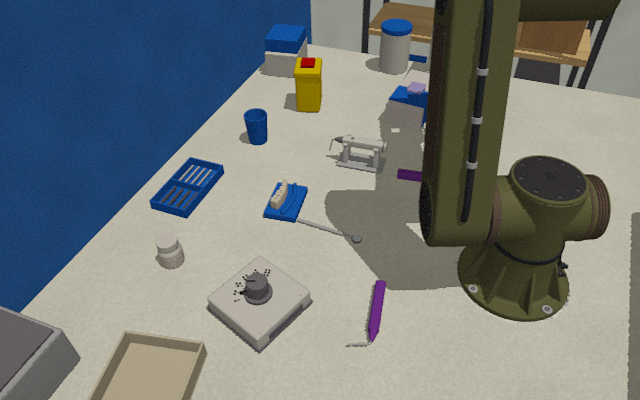

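Top view: the white handpiece lies in the rest at (445,195). The purple ones at (218,285) and (433,283) are look-alikes, and so is nothing else. The unit is at (185,173) with its pointer at about (173,156), the model at (328,138) and the mirror at (306,205). First I turn to yaw 0, then look from close up on the way.

>>> send_rows:
  plan:
    - {"travel": [0, 0, -10], "delta_rot": [0, 0, 8.6], "fingers": -1}
    - {"travel": [0, 0, -10], "delta_rot": [0, 0, 8.6], "fingers": -1}
    - {"travel": [0, 0, -10], "delta_rot": [0, 0, 8.57], "fingers": -1}
    - {"travel": [40, -60, -15], "delta_rot": [0, 0, 0], "fingers": -1}
    - {"travel": [50, -60, -15], "delta_rot": [0, 0, 0], "fingers": -1}
    - {"travel": [50, -60, -15], "delta_rot": [0, 0, 0], "fingers": -1}
    - {"travel": [40, -40, 0], "delta_rot": [0, 0, 0], "fingers": -1}
    - {"travel": [0, 0, 0], "delta_rot": [0, 0, 0], "fingers": -1}

```text
clock: 3.5
eef_pos: [393.5, -307.7, 291.0]
eef_rot: [3.142, -0.001, 0.004]
wrist_force: [-0.1, 0.4, 0.2]
finger_gap: 94.0
```

Run:
```python
from h import *
s=manip.read_state(); print(s['eef_pos'],s['eef_rot'],s['clock'])
c=snap("wrist"); print(np.round(c['tool_from_camera'],3).tolist(),c['fov_y'],c['cx'],c['cy'])
save(c,'w1.png'); np.save('w1.npy',c,allow_pickle=True)
for t in ["handpiece","handpiece_tip","rest"]:
  for f,n in ((tip_of,'tip'),(search_frame,'srch')):
    for d in f(t,"wrist")[:3]: p=w(c,d['at']); print(n,t,round(d['confidence'],2),p.round(1),np.round(px(c,p)))
```

```text
[ 393.5436492  -307.72518433  290.9850977 ] [ 3.14152454e+00 -5.62693922e-04  4.49189898e-03] 3.5
[[-0.001, 0.963, 0.27, 78.174], [1.0, 0.001, 0.001, 0.397], [0.0, 0.27, -0.963, -160.995], [0.0, 0.0, 0.0, 1.0]] 71.8578000251686 315.288877017883 199.17880273118223
tip handpiece 0.97 [ 448.1 -279.8   60.8] [295. 139.]
tip handpiece 0.86 [ 273.2 -256.8   14.7] [285. 242.]
tip handpiece 0.73 [279.2 200.4  11.1] [ 21. 237.]
srch handpiece 0.85 [ 462.5 -279.7   84.4] [294. 129.]
srch handpiece 0.85 [274.6 173.3  24.9] [ 29. 243.]
srch handpiece 0.74 [ 274.6 -270.2   22.8] [293. 243.]
tip handpiece_tip 0.78 [ 551.6 -272.5   27.1] [290.  63.]
tip handpiece_tip 0.61 [ 170.7 -228.5   16.1] [271. 294.]
srch handpiece_tip 0.95 [268.7 176.6  22.6] [ 29. 245.]
srch handpiece_tip 0.91 [ 465.  -279.5   85. ] [293. 127.]
srch handpiece_tip 0.91 [ 277.5 -267.5   26.4] [291. 242.]
tip rest 0.78 [ 455.9 -279.1    1.8] [297. 132.]
tip rest 0.59 [587.1 -66.   21. ] [142.  35.]
srch rest 0.71 [ 462.1 -296.     8.9] [308. 128.]
```

View pics/w1.png

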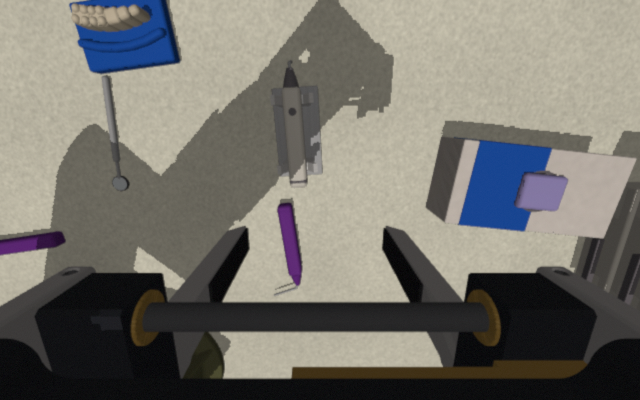

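The wrist view shows the white/grey handpiece with its nose up at (292,130), the look-alike at (290,245), the rest around (297,130) and the model at (125,35). Next I view the model from above, then the unit.

>>> send_rows:
  plan:
    - {"travel": [10, -55, 8], "delta_rot": [0, 0, 0], "fingers": -1}
    - {"travel": [10, -55, 8], "delta_rot": [0, 0, 0], "fingers": -1}
    - {"travel": [10, -55, 8], "delta_rot": [0, 0, 0], "fingers": -1}
    - {"travel": [10, -55, 8], "delta_rot": [0, 0, 0], "fingers": -1}
    - {"travel": [6, -48, 8], "delta_rot": [0, 0, 0], "fingers": -1}
    - {"travel": [0, 0, 0], "delta_rot": [0, 0, 0], "fingers": -1}

```text
clock: 4.6
eef_pos: [437.5, -40.3, 250.4]
eef_rot: [-3.141, 0.001, 0.003]
wrist_force: [0.1, -0.6, 1.0]
finger_gap: 94.0
```

```bash
cat > look.py <<'E'
import sys
from h import *
def look(fn,names,k=3):
    s=manip.read_state(); print(s['eef_pos'].round(1),s['eef_rot'].round(3),s['clock'])
    c=snap("wrist"); save(c,fn+'.png'); np.save(fn+'.npy',c,allow_pickle=True)
    for t in names:
        for d in tip_of(t,"wrist")[:k]: p=w(c,d['at']); print(t,round(d['confidence'],2),p.round(1),np.round(px(c,p)))
    return c
if __name__=="__main__": look(sys.argv[1],sys.argv[2:])
E
python3 look.py w2 model gum0 gum4 gum8 mirror
```

```text
[437.5 -40.3 250.4] [-3.141e+00  1.000e-03  3.000e-03] 4.6
model 0.93 [582.8 -40.6  -4.6] [316.  71.]
gum0 0.77 [584.8 -11.3  22.3] [293.  66.]
gum0 0.77 [579.9 -26.6  21.4] [305.  70.]
gum0 0.75 [592.  -70.5  22.6] [339.  60.]
gum4 0.77 [584.8 -11.3  22.3] [293.  66.]
gum4 0.77 [579.9 -26.6  21.4] [305.  70.]
gum4 0.75 [592.  -70.5  22.6] [339.  60.]
gum8 0.77 [584.8 -11.3  22.3] [293.  66.]
gum8 0.77 [579.9 -26.6  21.4] [305.  70.]
gum8 0.75 [592.  -70.5  22.6] [339.  60.]
mirror 0.62 [510.5 278.9  -1.1] [ 94. 125.]
mirror 0.56 [454.1  14.7   5. ] [278. 165.]
mirror 0.52 [ 456.2 -275.7    1.2] [473. 163.]
```

>>> send_rows:
  plan:
    - {"travel": [-10, -60, 0], "delta_rot": [0, 0, 0], "fingers": -1}
    - {"travel": [-10, -60, 0], "delta_rot": [0, 0, 0], "fingers": -1}
    - {"travel": [-10, -60, 0], "delta_rot": [0, 0, 0], "fingers": -1}
    - {"travel": [0, -60, 0], "delta_rot": [0, 0, 0], "fingers": -1}
    - {"travel": [0, -60, 0], "delta_rot": [0, 0, 0], "fingers": -1}
    - {"travel": [0, -20, 0], "delta_rot": [0, 0, 0], "fingers": -1}
    - {"travel": [0, 0, 0], "delta_rot": [0, 0, 0], "fingers": -1}

```text
clock: 5.78
eef_pos: [407.8, 277.8, 250.4]
eef_rot: [3.141, 0.001, 0.001]
wrist_force: [0.5, 0.7, 0.1]
finger_gap: 93.8
```

```bash
python3 look.py w3 unit sleeve_grip sleeve_pointer mark4
python3 - <<'E'
import cv2
a=cv2.imread('pics/w2.png')[:240];b=cv2.imread('pics/w3.png')[:240]
cv2.imwrite('pics/c23.png',cv2.resize(cv2.vconcat([a,b]),(800,600)))
E
```

```text
[407.8 277.8 250.4] [3.141e+00 1.000e-03 1.000e-03] 5.775
unit 0.85 [510.8 280.6   4. ] [313. 103.]
sleeve_grip 0.72 [549.  259.7  54. ] [330.  66.]
sleeve_pointer 0.69 [547.1 294.9  53.7] [301.  68.]
mark4 0.84 [548.7 259.2  50.4] [331.  67.]
```

View pics/c23.png

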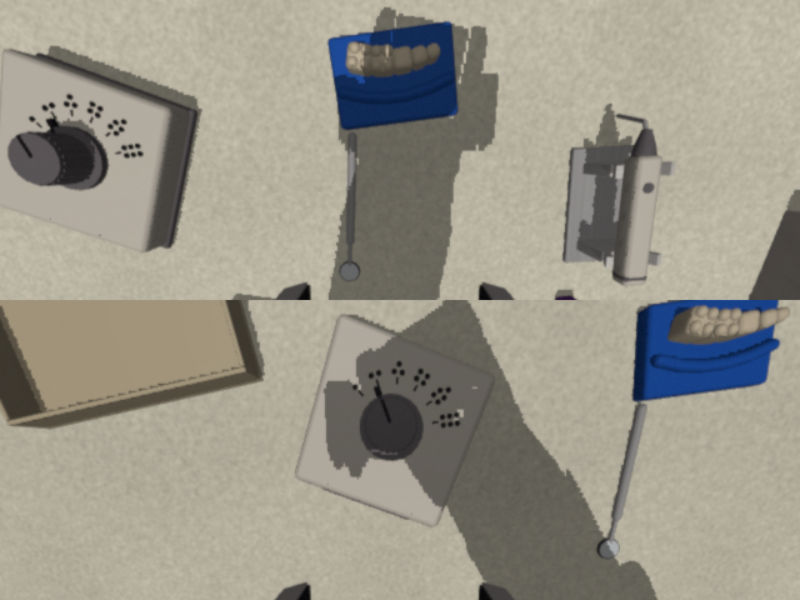

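The pictures show the pointer at the two-dot group (374,374 in the lower panel) and the four dots at (421,378). The model has its biggest tooth at left (+y) and the ridge curving away at its ends.

Run:
```python
from h import *
def cloud(c):
    v,u=np.mgrid[0:400,0:640]; z=c['z_map']
    P=np.stack([(u-c['cx'])/c['f']*z,-(v-c['cy'])/c['f']*z,-z],-1)
    P=P@c['W'][:3,:3].T+c['W'][:3,3]; P[z<=0]=np.nan; return P
C={n:np.load(n+'.npy',allow_pickle=True).item() for n in('w1','w2','w3')}; C['top']=snap('top');C['side']=snap('side')
for n,c in C.items():
    P=cloud(c); X=P.reshape(-1,3)
    d=np.hypot(X[:,0]-510,X[:,1]-280)
    m=(d<115)&(abs(X[:,2]-50)<5)
    if m.sum()>300:
        r=cv2.minAreaRect(X[m][:,:2].astype(np.float32)); print(n,'unit',np.round(r[0],1),np.round(r[1],1),round(r[2],1),X[m][:,2].mean().round(1))
    m=(d<60)&(abs(X[:,2]-94)<6)
    if m.sum()>30: q=X[m]; e=cv2.minEnclosingCircle(q[:,:2].astype(np.float32)); print(n,'sleeve',np.round(e[0],1),round(e[1],1),q[:,2].mean().round(1))
    col=c['color'].reshape(-1,3).astype(int)
    blue=(col[:,2]>1.6*col[:,0]+15)&(abs(X[:,0]-585)<90)&(abs(X[:,1]+40)<100)&(X[:,2]>14)
    if blue.sum()>200:
        r=cv2.minAreaRect(X[blue][:,:2].astype(np.float32)); print(n,'model',np.round(r[0],1),np.round(r[1],1),round(r[2],1),np.percentile(X[blue][:,2],[5,50,95]).round(1))
# model height map
for n in('w2',):
    X=cloud(C[n]).reshape(-1,3)
    for y in range(10,-95,-10):
        m=abs(X[:,1]-y)<1.2; q=X[m&(abs(X[:,0]-590)<60)]; q=q[np.argsort(q[:,0])]
        print(y,' '.join(f'{a:.0f}:{b:.0f}' for a,b in q[:,[0,2]][::2] if b>15))
```

```text
w1 model [590.2 -41.7] [ 87.8 125.5] 7.2 [19.7 23.1 33.8]
w2 unit [509.5 279.6] [161.4 158.7] 70.2 50.8
w2 sleeve [509.4 279.8] 24.2 94.3
w2 model [590.2 -39.8] [ 87.1 123.8] 7.1 [21.3 23.  33.6]
w3 unit [508.6 280.4] [159.7 159.7] 70.1 50.7
w3 sleeve [508.7 280.6] 24.0 94.7
w3 model [589.7 -38.1] [ 87.4 125.2] 6.9 [19.9 22.9 33.5]
top unit [509.  278.6] [159.6 158.5] 70.0 49.3
top sleeve [508.4 278.9] 23.6 93.3
top model [589.7 -40.5] [ 86.7 122.2] 7.3 [18.4 22.1 32.4]
side unit [507.4 282.9] [160.5 161.3] 70.4 50.4
side sleeve [507.  281.6] 24.2 94.2
10 541:22 542:22 543:24 544:24 546:23 547:24 548:24 549:24 551:24 552:23 553:23 554:23 556:24 557:23 558:24 560:24 561:21 563:23 564:23 566:21 567:21 568:23 569:32 570:33 571:33 572:34 573:34 574:35 576:34 577:33 578:34 580:29 581:22 582:23 584:22 585:22 586:23 587:21 588:22 589:22 590:23 592:22 593:22 595:23 596:22 598:24 599:25 602:23 603:23 604:24 605:24 607:23 608:24 609:23 610:23 611:24 612:23 614:22 614:23 615:25 617:22 618:24 619:23 620:23 621:23 622:24 624:22 624:23 626:21 627:22
0 541:18 542:21 543:21 546:23 548:24 549:23 551:
[... 4287 characters left out ...]
:44 603:51 604:22 605:50 605:51 606:52 608:51 609:51 609:51 610:53 612:50 621:23 623:22 623:23 625:23 626:23 627:23 628:24 629:23 630:22 631:23 633:22 633:23 634:23 635:24 637:22 638:23
-90 552:20 554:21 556:23 557:24 558:24 560:23 561:23 562:24 563:22 564:24 566:23 567:24 568:23 569:25 570:23 572:23 573:24 574:23 575:23 577:22 577:24 579:23 580:31 581:32 582:33 584:33 585:34 586:34 587:34 589:34 590:33 591:32 593:24 594:22 596:22 597:21 598:23 599:23 600:23 601:22 602:22 604:21 604:23 606:21 607:23 608:23 609:22 610:22 611:23 612:23 614:22 615:22 616:22 617:24 619:23 620:24 622:22 622:24 623:25 625:23 626:23 627:23 628:23 629:23 630:23 631:24 632:23 633:24 634:24 635:24 636:24 637:24 639:22
```

Sleeve axis ≈ (509, 279.8), unit yaw ≈ -19.9°. It's now at two dots, so it has to turn 50° clockwise. I grip at yaw +50° and end at yaw 0.

>>> send_rows:
  plan:
    - {"travel": [50.6, -1, 0], "delta_rot": [0, 0, 0], "fingers": -1}
    - {"travel": [50.6, -1, 0], "delta_rot": [0, 0, 0], "fingers": -1}
    - {"travel": [0, 0, 20], "delta_rot": [0, 0, -10], "fingers": -1}
    - {"travel": [0, 0, 25], "delta_rot": [0, 0, -10], "fingers": -1}
    - {"travel": [0, 0, 25], "delta_rot": [0, 0, -10], "fingers": -1}
    - {"travel": [0, 0, 20], "delta_rot": [0, 0, -10], "fingers": -1}
    - {"travel": [0, 0, 10], "delta_rot": [0, 0, -10], "fingers": -1}
    - {"travel": [0, 0, 30], "delta_rot": [0, 0, 0], "fingers": -1}
    - {"travel": [0, 0, 25], "delta_rot": [0, 0, 0], "fingers": -1}
    - {"travel": [0, 0, 13.4], "delta_rot": [0, 0, 0], "fingers": -1}
    - {"travel": [0, 0, 0], "delta_rot": [0, 0, 0], "fingers": -0.2}
    - {"travel": [0, 0, 0], "delta_rot": [0, 0, 0], "fingers": 0.2}
    - {"travel": [0, 0, 0], "delta_rot": [0, 0, 0], "fingers": 0.2}
    - {"travel": [0, 0, 0], "delta_rot": [0, 0, 0], "fingers": 0.2}
    - {"travel": [0, 0, 0], "delta_rot": [0, 0, 0], "fingers": 0.2}
  grip_force: 20

```text
clock: 8.0
eef_pos: [508.9, 280.0, 82.6]
eef_rot: [3.141, -0.0, 0.873]
wrist_force: [-0.1, -0.1, 0.2]
finger_gap: 47.6
```

>>> send_rows:
  plan:
    - {"travel": [0, 0, 0], "delta_rot": [0, 0, 0], "fingers": 0.6}
    - {"travel": [0, 0, 0], "delta_rot": [0, 0, 0], "fingers": 0.6}
    - {"travel": [0, 0, 0], "delta_rot": [0, 0, 5], "fingers": 0.6}
    - {"travel": [0, 0, 0], "delta_rot": [0, 0, 5], "fingers": 0.6}
    - {"travel": [0, 0, 0], "delta_rot": [0, 0, 5], "fingers": 0.6}
    - {"travel": [0, 0, 0], "delta_rot": [0, 0, 5], "fingers": 0.6}
    - {"travel": [0, 0, 0], "delta_rot": [0, 0, 5], "fingers": 0.6}
    - {"travel": [0, 0, 0], "delta_rot": [0, 0, 5], "fingers": 0.6}
    - {"travel": [0, 0, 0], "delta_rot": [0, 0, 5], "fingers": 0.6}
    - {"travel": [0, 0, 0], "delta_rot": [0, 0, 5], "fingers": 0.6}
    - {"travel": [0, 0, 0], "delta_rot": [0, 0, 5], "fingers": 0.6}
    - {"travel": [0, 0, 0], "delta_rot": [0, 0, 5], "fingers": 0.6}
    - {"travel": [0, 0, 0], "delta_rot": [0, 0, 0], "fingers": 0.6}
  grip_force: 25

```text
clock: 9.62
eef_pos: [508.4, 280.9, 82.6]
eef_rot: [-3.14, 0.0, -0.001]
wrist_force: [-4.1, 6.7, 2.7]
finger_gap: 45.7
```

>>> send_rows:
  plan:
    - {"travel": [0, 0, 0], "delta_rot": [0, 0, 0], "fingers": -0.3}
    - {"travel": [0, 0, 0], "delta_rot": [0, 0, 0], "fingers": -0.5}
    - {"travel": [0, 0, 0], "delta_rot": [0, 0, 0], "fingers": -0.5}
    - {"travel": [0, 0, -15], "delta_rot": [0, 0, 0], "fingers": -1}
    - {"travel": [0, 0, -50], "delta_rot": [0, 0, 0], "fingers": -1}
    - {"travel": [-20, 0, -55], "delta_rot": [0, 0, 0], "fingers": -1}
    - {"travel": [-50, 0, -30], "delta_rot": [0, 0, 0], "fingers": -1}
    - {"travel": [0, 0, 0], "delta_rot": [0, 0, 0], "fingers": -1}

```text
clock: 10.62
eef_pos: [437.8, 280.5, 236.3]
eef_rot: [-3.139, -0.005, 0.001]
wrist_force: [0.3, 0.0, -0.0]
finger_gap: 93.8
```

Run:
```python
from look import *
c=look('w4',['sleeve_pointer','mark4'])
u,v=map(int,px(c,[509,280,50])); print(u,v)
save(c,'w4c.png',(u-80,max(0,v-70),u+80,v+50),4)
```

```text
[437.8 280.5 236.3] [-3.139e+00 -5.000e-03  1.000e-03] 10.625
sleeve_pointer 0.87 [542.7 258.7  53.9] [334.  99.]
mark4 0.61 [548.4 257.6  49. ] [335.  94.]
315 128
```

View pics/w4c.png

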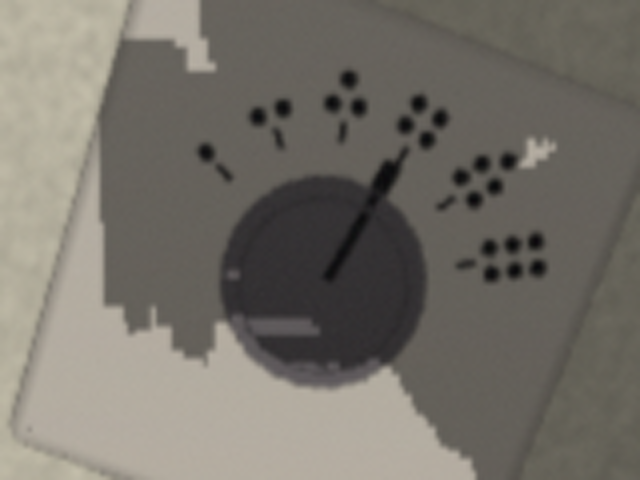

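The pointer (385,175 in the crop) lines up with the tick of the four dots at (420,120). Now to the rest.

>>> send_rows:
  plan:
    - {"travel": [-8, 56, 0], "delta_rot": [0, 0, 0], "fingers": -1}
    - {"travel": [-8, 56, 0], "delta_rot": [0, 0, 0], "fingers": -1}
    - {"travel": [-8, 56, 0], "delta_rot": [0, 0, 0], "fingers": -1}
    - {"travel": [-8, 56, 0], "delta_rot": [0, 0, 0], "fingers": -1}
    - {"travel": [-8, 56, 0], "delta_rot": [0, 0, 0], "fingers": -1}
    - {"travel": [-10, 56, 0], "delta_rot": [0, 0, 0], "fingers": -1}
    - {"travel": [-10, 56, 0], "delta_rot": [0, 0, 0], "fingers": -1}
    - {"travel": [-10, 56, 0], "delta_rot": [0, 0, 0], "fingers": -1}
    - {"travel": [-10, 56, 0], "delta_rot": [0, 0, 0], "fingers": -1}
    - {"travel": [-10, 56, 0], "delta_rot": [0, 0, 0], "fingers": -1}
    - {"travel": [0, 0, 0], "delta_rot": [0, 0, 0], "fingers": -1}

```text
clock: 12.15
eef_pos: [347.8, -283.2, 231.0]
eef_rot: [-3.14, 0.002, -0.005]
wrist_force: [-0.2, 0.3, 0.2]
finger_gap: 94.0
```

Run:
```python
from look import *
c=look('w5',['handpiece','handpiece_tip','rest'],2)
def cloud(c):
    v,u=np.mgrid[0:400,0:640]; z=c['z_map']
    P=np.stack([(u-c['cx'])/c['f']*z,-(v-c['cy'])/c['f']*z,-z],-1)
    P=P@c['W'][:3,:3].T+c['W'][:3,3]; P[z<=0]=np.nan; return P
for n,d in (('w5',c),('top',snap('top'))):
    X=cloud(d).reshape(-1,3)
    m=(abs(X[:,0]-450)<85)&(abs(X[:,1]+280)<40)&(abs(X[:,2]-84)<3)
    r=cv2.minAreaRect(X[m][:,:2].astype(np.float32)); print(n,'bar',np.round(r[0],1),np.round(r[1],1),round(r[2],2),np.median(X[m][:,2]))
    m=(abs(X[:,0]-450)<85)&(abs(X[:,1]+280)<50)&(abs(X[:,2]-8)<3)
    r=cv2.minAreaRect(X[m][:,:2].astype(np.float32)); print(n,'plate',np.round(r[0],1),np.round(r[1],1),round(r[2],2),np.median(X[m][:,2]))
u,v=map(int,px(c,[465,-280,70])); print(u,v)
save(c,'w5c.png',(u-80,max(0,v-90),u+80,v+70),3.75)
```

```text
[ 347.8 -283.2  231. ] [-3.14e+00  2.00e-03 -5.00e-03] 12.15
handpiece 0.88 [ 449.5 -277.7   60.7] [310. 100.]
handpiece 0.64 [ 273.5 -253.9   12. ] [296. 229.]
handpiece_tip 0.65 [ 168.9 -232.6   13.2] [284. 291.]
rest 0.61 [ 457.1 -279.7    1.1] [312.  97.]
w5 bar [ 455.9 -280. ] [142.2  44.3] 3.74 84.44732691613314
w5 plate [ 454.9 -280.2] [134.7  70.1] 3.77 8.794373159713814
top bar [ 455.9 -280.4] [136.1  46. ] 2.89 83.54148512797053
top plate [ 445.9 -274.8] [152.9  84.6] 2.25 7.962709287445591
311 84
```

View pics/w5c.png

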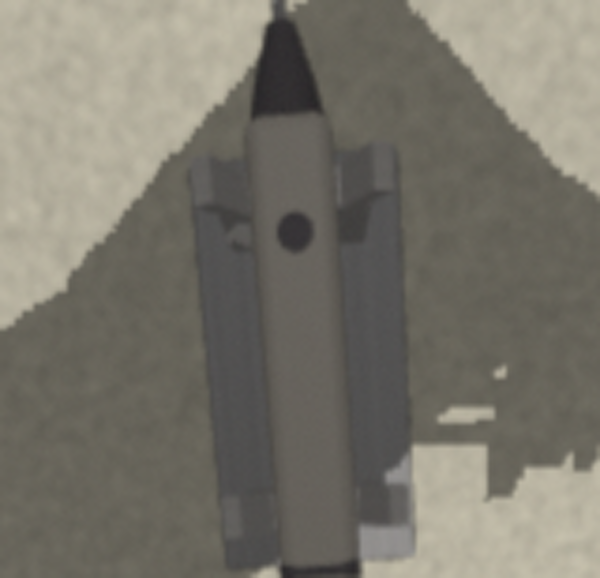

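Run:
```python
from h import *
c=np.load('w5.npy',allow_pickle=True).item()
v,u=np.mgrid[0:400,0:640]; z=c['z_map']
P=np.stack([(u-c['cx'])/c['f']*z,-(v-c['cy'])/c['f']*z,-z],-1)@c['W'][:3,:3].T+c['W'][:3,3]
X=P.reshape(-1,3); L=c['color'].reshape(-1,3).sum(1)
a=np.radians(3.75); D=X-[455,-280.2,0]
x=D[:,0]*np.cos(a)+D[:,1]*np.sin(a); y=-D[:,0]*np.sin(a)+D[:,1]*np.cos(a); zz=X[:,2]
for lo in range(-85,110,10):
    m=(x>lo)&(x<=lo+10)&(abs(y)<30)&(zz>(82.3 if lo<64 else 40))&(zz<90)
    if m.sum(): print(lo,m.sum(),'x',x[m].min().round(1),x[m].max().round(1),'y',y[m].min().round(1),y[m].max().round(1),'z',np.median(zz[m]).round(1),'L',np.median(L[m]))
m=(x>-90)&(x<-45)&(abs(y)<6)
i=np.argsort(x[m]); print([(int(p),int(q),int(r)) for p,q,r in zip(x[m][i],zz[m][i],L[m][i])][::6])
```

```text
-75 70 x -69.9 -65.1 y -10.9 9.3 z 84.1 L 274.0
-65 183 x -65.0 -55.0 y -11.1 11.1 z 84.7 L 255.0
-55 180 x -54.9 -45.1 y -10.9 11.1 z 84.5 L 287.0
-45 194 x -45.0 -35.0 y -11.6 10.8 z 84.6 L 288.5
-35 193 x -34.9 -25.0 y -11.1 11.1 z 84.7 L 289.0
-25 198 x -25.0 -15.0 y -10.7 11.1 z 84.6 L 290.0
-15 205 x -15.0 -5.0 y -10.9 11.1 z 84.6 L 291.0
-5 217 x -5.0 5.0 y -11.0 11.3 z 84.5 L 292.0
5 215 x 5.0 14.9 y -10.6 11.4 z 84.6 L 293.0
15 225 x 15.0 25.0 y -11.0 11.0 z 84.5 L 294.0
25 230 x 25.0 34.9 y -11.4 11.3 z 84.8 L 262.0
35 238 x 35.0 45.0 y -10.6 11.0 z 84.7 L 296.0
45 237 x 45.1 54.9 y -11.1 11.0 z 84.6 L 297.0
55 80 x 55.0 64.8 y -9.4 9.5 z 83.6 L 275.5
65 156 x 65.1 74.9 y -8.2 9.4 z 79.2 L 141.0
75 76 x 75.2 84.7 y -4.9 5.2 z 77.0 L 144.5
85 15 x 85.0 88.7 y -1.6 1.6 z 71.6 L 246.0
[(-89, 337, 136), (-89, 337, 134), (-89, 336, 130), (-89, 335, 145), (-89, 336, 129), (-89, 338, 136), (-89, 336, 136), (-89, 335, 240), (-89, 338, 129), (-89, 337, 135), (-89, 338, 130), (-89, 338, 93), (-89, 337, 131), (-89, 338, 119), (-89, 336, 142), (-89, 338, 87), (-89, 337, 142), (-89, 336
[... 8080 characters left out ...]
8, 324, 81), (-78, 325, 87), (-69, 82, 369), (-69, 83, 300), (-68, 83, 258), (-67, 84, 257), (-67, 83, 265), (-66, 84, 274), (-65, 85, 281), (-64, 85, 288), (-64, 84, 282), (-63, 84, 265), (-63, 83, 242), (-62, 86, 206), (-61, 85, 163), (-61, 84, 155), (-60, 84, 164), (-60, 82, 206), (-59, 85, 230), (-59, 84, 262), (-58, 85, 278), (-58, 85, 286), (-57, 84, 286), (-56, 85, 290), (-56, 84, 285), (-55, 84, 289), (-55, 84, 289), (-54, 85, 288), (-53, 84, 291), (-53, 84, 287), (-52, 86, 290), (-51, 84, 287), (-51, 84, 288), (-50, 83, 288), (-50, 85, 292), (-49, 84, 289), (-48, 85, 287), (-48, 85, 290), (-47, 85, 290), (-47, 84, 292), (-46, 84, 290), (-46, 84, 289), (-45, 84, 290), (-45, 84, 288)]
```

Rest at (455,-280.2), yaw 3.75°. The white handpiece's centre is about 5.5 mm towards the rear, at (449.5,-280.6), underside at 60 mm. The crop confirms the white bar (295,350), grey nose at (285,70) and forks above and below. Gripping at (454,-280.3,74).

>>> send_rows:
  plan:
    - {"travel": [53, -1.7, 0], "delta_rot": [0, 0, 0], "fingers": -1}
    - {"travel": [53.2, -1.7, 0], "delta_rot": [0, 0, 0], "fingers": -1}
    - {"travel": [0, 0, 50], "delta_rot": [0, 0, -4], "fingers": -1}
    - {"travel": [0, 0, 50], "delta_rot": [0, 0, 0], "fingers": -1}
    - {"travel": [0, 0, 35], "delta_rot": [0, 0, 0], "fingers": -1}
    - {"travel": [0, 0, 22], "delta_rot": [0, 0, 0], "fingers": -1}
    - {"travel": [0, 0, 0], "delta_rot": [0, 0, 0], "fingers": -1}

```text
clock: 13.28
eef_pos: [454.8, -275.4, 74.3]
eef_rot: [-3.14, 0.002, 0.071]
wrist_force: [0.1, -0.2, 0.1]
finger_gap: 94.0
```

>>> send_rows:
  plan:
    - {"travel": [-1.2, 4.9, 0], "delta_rot": [0, 0, 0.3], "fingers": -0.6}
    - {"travel": [0, 0, 0], "delta_rot": [0, 0, 0], "fingers": -0.2}
    - {"travel": [0, 0, 0], "delta_rot": [0, 0, 0], "fingers": 0.1}
  grip_force: 8

```text
clock: 13.65
eef_pos: [454.4, -281.8, 76.0]
eef_rot: [3.141, -0.001, 0.065]
wrist_force: [-0.4, -0.1, -0.3]
finger_gap: 67.1
```

Run:
```python
from h import *
s=manip.read_state(); print(s['eef_pos'],s['eef_rot'],s['finger_gap'],s['clock'])
```

```text
[ 454.37549304 -281.79728969   76.00259267] [ 3.14096276e+00 -7.68970416e-04  6.45458220e-02] 67.11496223648358 13.65
```

>>> send_rows:
  plan:
    - {"travel": [0, 0, 0], "delta_rot": [0, 0, 0], "fingers": 0.2}
    - {"travel": [0, 0, 0], "delta_rot": [0, 0, 0], "fingers": 0.2}

```text
clock: 13.9
eef_pos: [454.2, -281.6, 75.5]
eef_rot: [3.141, -0.0, 0.065]
wrist_force: [0.3, 1.7, 0.2]
finger_gap: 47.5
```

>>> send_rows:
  plan:
    - {"travel": [0, -1.2, 0.5], "delta_rot": [0, 0, 0], "fingers": 0.3}
    - {"travel": [0, 0, 0], "delta_rot": [0, 0, 0], "fingers": 0.5}
    - {"travel": [0, 0, 0], "delta_rot": [0, 0, 0], "fingers": 0.7}
    - {"travel": [0, 0, 0], "delta_rot": [0, 0, 0], "fingers": 0.8}
    - {"travel": [0, 0, 0], "delta_rot": [0, 0, 0], "fingers": 0.8}

```text
clock: 14.52
eef_pos: [454.1, -280.4, 74.8]
eef_rot: [-3.141, 0.0, 0.065]
wrist_force: [-0.5, 0.8, -0.8]
finger_gap: 24.0
```

>>> send_rows:
  plan:
    - {"travel": [0, 0, 0], "delta_rot": [0, 0, 0], "fingers": 0.9}
    - {"travel": [0, 0, 0], "delta_rot": [0, 0, 0], "fingers": 0.9}
    - {"travel": [0, 0, -10], "delta_rot": [0, 0, 0], "fingers": 0.9}
    - {"travel": [0, 0, -20], "delta_rot": [0, 0, 0], "fingers": 0.9}
    - {"travel": [0, 0, -30], "delta_rot": [0, 0, 0], "fingers": 0.9}
    - {"travel": [0, 0, -20], "delta_rot": [0, 0, 0], "fingers": 0.9}
    - {"travel": [5, -20, -10], "delta_rot": [0, 0, 0], "fingers": 0.9}
    - {"travel": [7.1, -40, 0], "delta_rot": [0, 0, 0], "fingers": 0.9}
    - {"travel": [7.1, -40, 0], "delta_rot": [0, 0, 0], "fingers": 0.9}
    - {"travel": [7.1, -40, 0], "delta_rot": [0, 0, 0], "fingers": 0.9}
    - {"travel": [7.1, -40, 0], "delta_rot": [0, 0, 0], "fingers": 0.9}
    - {"travel": [7.1, -40, 0], "delta_rot": [0, 0, 0], "fingers": 0.9}
    - {"travel": [5, -30, 0], "delta_rot": [0, 0, 0], "fingers": 0.9}
    - {"travel": [4.2, -20.3, 0], "delta_rot": [0, 0, 0], "fingers": 0.9}
    - {"travel": [0, 0, 0], "delta_rot": [0, 0, 0], "fingers": 0.9}
    - {"travel": [0, 0, 0], "delta_rot": [0, 0, 0], "fingers": 0.9}
  grip_force: 30

```text
clock: 16.52
eef_pos: [486.0, -7.5, 164.8]
eef_rot: [3.142, 0.0, 0.065]
wrist_force: [-0.4, -0.1, -1.0]
finger_gap: 24.0
```

```bash
cat > tip.py <<'E'
from h import *
s=manip.read_state(); print(s['eef_pos'].round(1),s['eef_rot'].round(4),s['wrist_force'].round(1),s['clock'],s['finger_gap'])
T=R.from_euler('xyz',s['eef_rot'])
for n in ('wrist','side','top'):
    c=snap(n); np.save('t_'+n+'.npy',c,allow_pickle=True)
    for d in tip_of('handpiece_tip',n)[:3]:
        p=w(c,d['at'])
        if np.linalg.norm(p-s['eef_pos'])<170: print(n,round(d['confidence'],2),p.round(1),np.round(px(c,p)),'tool',T.inv().apply(p-s['eef_pos']).round(1))
    q=s['eef_pos']+T.apply([99.4,0,49.8]); print('pred',q.round(1),np.round(px(c,q)))
    u,v=map(int,px(c,q)); save(c,'t_'+n+'.png',(max(0,u-60),max(0,v-50),u+60,v+50),3)
a=[cv2.imread(f'pics/t_{n}.png') for n in('wrist','side')]
h=min(x.shape[0] for x in a); cv2.imwrite('pics/tt.png',cv2.hconcat([x[-h:] for x in a]))
E
python3 tip.py
```

```text
[486.   -7.5 164.8] [3.1415e+00 2.0000e-04 6.4900e-02] [-0.4 -0.1 -1. ] 16.525 23.991377389331337
wrist 0.57 [ 5.857e+02 -4.000e-01  1.160e+02] [314.  90.] tool [100.   -0.6  48.8]
pred [585.2  -1.1 115. ] [315.  91.]
side 0.98 [578.6   2.  116. ] [280. 182.] tool [93.  -3.5 48.8]
pred [585.2  -1.1 115. ] [278. 181.]
pred [585.2  -1.1 115. ] [310. 130.]
```

View pics/tt.png

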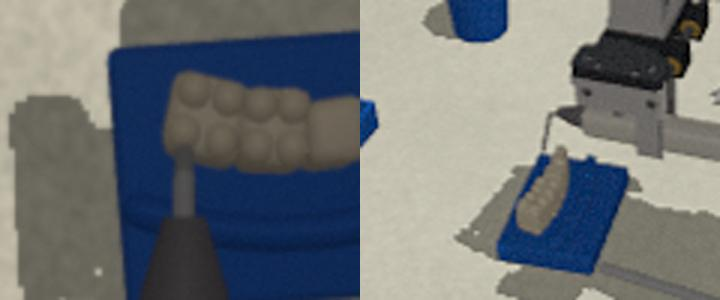

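The tip shows at (185,150) in the left panel and (547,150) in the right, within about 2 mm of the prediction from the grasp. Lowering it part way into the gutter.

>>> send_rows:
  plan:
    - {"travel": [-1, 0, 25], "delta_rot": [0, 0, 0], "fingers": 0.9}
    - {"travel": [0, 0, 25], "delta_rot": [0, 0, 0], "fingers": 0.9}
    - {"travel": [0, 0, 15], "delta_rot": [0, 0, 0], "fingers": 0.9}
    - {"travel": [0, 0, 10], "delta_rot": [0, 0, 0], "fingers": 0.9}
    - {"travel": [0, 0, 5], "delta_rot": [0, 0, 0], "fingers": 0.9}
    - {"travel": [0, 0, 0], "delta_rot": [0, 0, 0], "fingers": 0.9}
    - {"travel": [0, 0, 0], "delta_rot": [0, 0, 0], "fingers": 0.9}

```text
clock: 17.7
eef_pos: [485.6, -7.6, 85.4]
eef_rot: [3.141, -0.001, 0.065]
wrist_force: [0.3, 0.9, -2.0]
finger_gap: 23.7
```

```bash
python3 tip.py
```

```text
[485.6  -7.6  85.4] [ 3.1415e+00 -9.0000e-04  6.4600e-02] [ 0.3  0.9 -2. ] 17.7 23.70352621741065
pred [584.8  -1.2  35.6] [315.  91.]
side 0.98 [580.8   2.9  36.9] [281. 206.] tool [95.7 -4.4 48.6]
pred [584.8  -1.2  35.6] [281. 204.]
pred [584.8  -1.2  35.6] [311. 138.]
```

View pics/tt.png

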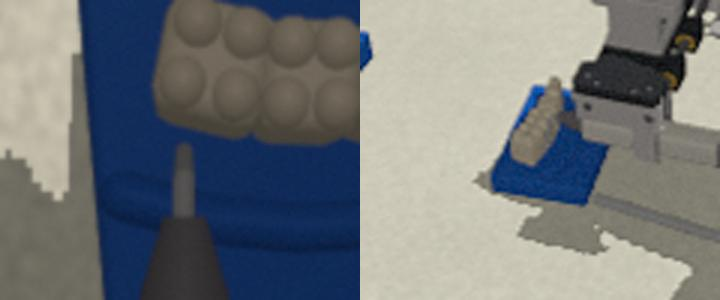

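Run:
```python
from h import *
a0=np.radians(7.1)
for n in('w1','w2','w3','t_top'):
    c=np.load(n+'.npy',allow_pickle=True).item()
    v,u=np.mgrid[0:400,0:640]; z=c['z_map']
    X=(np.stack([(u-c['cx'])/c['f']*z,-(v-c['cy'])/c['f']*z,-z],-1)@c['W'][:3,:3].T+c['W'][:3,3]).reshape(-1,3)
    D=X-[583.8,-40.8,0]; x=D[:,0]*np.cos(a0)+D[:,1]*np.sin(a0); y=-D[:,0]*np.sin(a0)+D[:,1]*np.cos(a0)
    th=np.arctan2(y,130-x); r=np.hypot(y,130-x)
    near=(abs(x)<60)&(abs(y)<65)&(z.ravel()>0)
    m=near&(X[:,2]>44)&(X[:,2]<58)&(r>104)&(r<126)
    if n=='t_top': m&=False
    if m.sum(): print(n,'teeth s130',(130*np.percentile(th[m],[.5,99.5])).round(1),'y',y[m].min().round(1),y[m].max().round(1))
    for s in range(-40,41,20):
        k=near&(abs(130*th-s)<3)
        rr=r[k];zz=X[k,2]
        g=rr[(zz>28)&(rr>130)]; t=rr[(zz>40)&(rr<130)]
        if len(g)>5 and len(t)>5: print(n,s,'ridge inner',np.percentile(g,3).round(1),'tooth face',np.percentile(t,97).round(1))
```

```text
w1 teeth s130 [-50.1  47.3] y -45.6 43.5
w1 -40 ridge inner 138.3 tooth face 123.2
w1 -20 ridge inner 138.6 tooth face 122.8
w1 0 ridge inner 138.1 tooth face 122.9
w1 20 ridge inner 138.3 tooth face 123.4
w1 40 ridge inner 137.5 tooth face 122.9
w2 teeth s130 [-48.1  50.4] y -44.2 44.9
w2 -40 ridge inner 137.7 tooth face 123.2
w2 -20 ridge inner 137.7 tooth face 122.7
w2 0 ridge inner 137.8 tooth face 122.8
w2 20 ridge inner 137.7 tooth face 123.4
w2 40 ridge inner 137.8 tooth face 123.4
w3 teeth s130 [-47.4  51.8] y -44.6 46.0
w3 -40 ridge inner 137.7 tooth face 123.1
w3 -20 ridge inner 137.8 tooth face 123.4
w3 0 ridge inner 138.1 tooth face 123.3
w3 20 ridge inner 139.2 tooth face 124.0
w3 40 ridge inner 138.9 tooth face 124.2
t_top -40 ridge inner 137.8 tooth face 123.3
t_top 40 ridge inner 157.4 tooth face 123.3
```

The gutter centre line lies at radius 130.4 about my fitted arc centre in every view, and the tip is over it. Lowering to about 1.5 mm above the floor, slightly before gum0.

>>> send_rows:
  plan:
    - {"travel": [0.6, -2.7, 3], "delta_rot": [0, 0, 0], "fingers": 0.9}
    - {"travel": [0, 0, 3], "delta_rot": [0, 0, 0], "fingers": 0.9}
    - {"travel": [0, 0, 3], "delta_rot": [0, 0, 0], "fingers": 0.9}
    - {"travel": [0, 0, 2], "delta_rot": [0, 0, 0], "fingers": 0.9}
    - {"travel": [0, 0, 0], "delta_rot": [0, 0, 0], "fingers": 0.9}
    - {"travel": [0, 0, 0], "delta_rot": [0, 0, 0], "fingers": 0.9}

```text
clock: 18.75
eef_pos: [485.7, -4.9, 73.9]
eef_rot: [3.142, -0.0, 0.065]
wrist_force: [0.2, 0.7, -0.5]
finger_gap: 23.8
```

```bash
python3 tip.py
```

```text
[485.7  -4.9  73.9] [ 3.1416e+00 -1.0000e-04  6.4600e-02] [ 0.2  0.7 -0.5] 18.75 23.830198008822588
wrist 0.89 [585.7   2.7  22. ] [313.  90.] tool [100.3  -1.1  51.9]
pred [584.9   1.6  24.1] [315.  91.]
side 0.96 [580.    5.9  23.2] [281. 210.] tool [94.7 -4.6 50.7]
pred [584.9   1.6  24.1] [280. 208.]
pred [584.9   1.6  24.1] [310. 139.]
```

View pics/t_wrist.png

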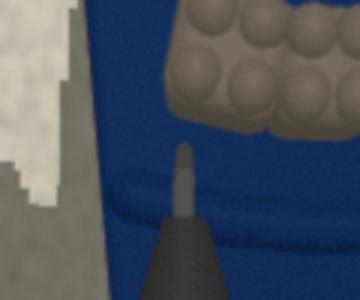

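The tip is down in the gutter at (184,150), between the tooth faces (y≈125) and the ridge (y≈195), with no contact force. Running the first half.

>>> send_rows:
  plan:
    - {"travel": [0, 0, 0.9], "delta_rot": [0, 0, 0], "fingers": 0.9}
    - {"travel": [-0.63, 2.42, 0], "delta_rot": [0, 0, 0], "fingers": 0.9}
    - {"travel": [-0.58, 2.43, 0], "delta_rot": [0, 0, 0], "fingers": 0.9}
    - {"travel": [-0.54, 2.43, 0], "delta_rot": [0, 0, 0], "fingers": 0.9}
    - {"travel": [-0.49, 2.44, 0], "delta_rot": [0, 0, 0], "fingers": 0.9}
    - {"travel": [-0.44, 2.46, 0], "delta_rot": [0, 0, 0], "fingers": 0.9}
    - {"travel": [-0.39, 2.47, 0], "delta_rot": [0, 0, 0], "fingers": 0.9}
    - {"travel": [-0.35, 2.47, 0], "delta_rot": [0, 0, 0], "fingers": 0.9}
    - {"travel": [-0.3, 2.48, 0], "delta_rot": [0, 0, 0], "fingers": 0.9}
    - {"travel": [-0.25, 2.49, 0], "delta_rot": [0, 0, 0], "fingers": 0.9}
    - {"travel": [-0.2, 2.49, 0], "delta_rot": [0, 0, 0], "fingers": 0.9}
    - {"travel": [-0.155, 2.5, 0], "delta_rot": [0, 0, 0], "fingers": 0.9}
    - {"travel": [-0.11, 2.5, 0], "delta_rot": [0, 0, 0], "fingers": 0.9}

```text
clock: 20.68
eef_pos: [483.2, -34.8, 73.0]
eef_rot: [-3.142, -0.0, 0.065]
wrist_force: [-0.5, -0.3, -1.2]
finger_gap: 23.7
```

```bash
python3 tip.py
```

```text
[483.2 -34.8  73. ] [-3.1416 -0.      0.0646] [-0.5 -0.3 -1.2] 20.675 23.702015885027546
wrist 0.85 [582.3 -29.2  22. ] [316.  91.] tool [99.3  0.8 51. ]
pred [582.4 -28.4  23.2] [315.  91.]
side 0.79 [577.7 -26.5  25.6] [287. 202.] tool [94.9 -2.2 47.3]
pred [582.4 -28.4  23.2] [286. 201.]
pred [582.4 -28.4  23.2] [323. 140.]
```

Free of contact and on track (expected tip (582.9,-28.8), reckoned (582.4,-28.4)).

>>> send_rows:
  plan:
    - {"travel": [-0.06, 2.5, 0], "delta_rot": [0, 0, 0], "fingers": 0.9}
    - {"travel": [-0.01, 2.5, 0], "delta_rot": [0, 0, 0], "fingers": 0.9}
    - {"travel": [0.04, 2.5, 0], "delta_rot": [0, 0, 0], "fingers": 0.9}
    - {"travel": [0.085, 2.5, 0], "delta_rot": [0, 0, 0], "fingers": 0.9}
    - {"travel": [0.13, 2.5, 0], "delta_rot": [0, 0, 0], "fingers": 0.9}
    - {"travel": [0.18, 2.5, 0], "delta_rot": [0, 0, 0], "fingers": 0.9}
    - {"travel": [0.23, 2.49, 0], "delta_rot": [0, 0, 0], "fingers": 0.9}
    - {"travel": [0.28, 2.49, 0], "delta_rot": [0, 0, 0], "fingers": 0.9}
    - {"travel": [0.325, 2.48, 0], "delta_rot": [0, 0, 0], "fingers": 0.9}
    - {"travel": [0.37, 2.47, 0], "delta_rot": [0, 0, 0], "fingers": 0.9}
    - {"travel": [0.42, 2.46, 0], "delta_rot": [0, 0, 0], "fingers": 0.9}
    - {"travel": [0.47, 2.46, 0], "delta_rot": [0, 0, 0], "fingers": 0.9}
    - {"travel": [0.51, 2.45, 0], "delta_rot": [0, 0, 0], "fingers": 0.9}
    - {"travel": [0.56, 2.43, 0], "delta_rot": [0, 0, 0], "fingers": 0.9}
    - {"travel": [0.61, 2.42, 0], "delta_rot": [0, 0, 0], "fingers": 0.9}
    - {"travel": [0.655, 2.41, 0], "delta_rot": [0, 0, 0], "fingers": 0.9}
    - {"travel": [0.7, 2.4, 0], "delta_rot": [0, 0, 0], "fingers": 0.9}
    - {"travel": [0.75, 2.38, 0], "delta_rot": [0, 0, 0], "fingers": 0.9}
    - {"travel": [0.8, 2.37, 0], "delta_rot": [0, 0, 0], "fingers": 0.9}
    - {"travel": [0.84, 2.36, 0], "delta_rot": [0, 0, 0], "fingers": 0.9}

```text
clock: 23.48
eef_pos: [494.3, -83.2, 72.9]
eef_rot: [-3.142, 0.0, 0.065]
wrist_force: [-0.0, 0.4, -1.1]
finger_gap: 23.8
```

>>> send_rows:
  plan:
    - {"travel": [0.89, 2.34, 0], "delta_rot": [0, 0, 0], "fingers": 0.9}
    - {"travel": [0.93, 2.32, 0], "delta_rot": [0, 0, 0], "fingers": 0.9}
    - {"travel": [0, 0, 0], "delta_rot": [0, 0, 0], "fingers": 0.9}
    - {"travel": [0, 0, 0], "delta_rot": [0, 0, 0], "fingers": 0.9}

```text
clock: 23.98
eef_pos: [496.3, -87.6, 72.9]
eef_rot: [-3.142, 0.0, 0.065]
wrist_force: [-0.1, -0.4, -1.8]
finger_gap: 23.8
```

```bash
python3 tip.py
```

```text
[496.3 -87.6  72.9] [-3.1415e+00  1.0000e-04  6.4500e-02] [-0.1 -0.4 -1.8] 23.975 23.839568477782908
wrist 0.83 [595.5 -81.1  22.4] [315.  91.] tool [99.4 -0.1 50.5]
wrist 0.29 [581.5 -12.2  24.2] [218. 105.] tool [ 89.9 -69.8  48.7]
wrist 0.26 [583.1 -42.2  -4.1] [266. 107.] tool [ 89.5 -39.7  77. ]
pred [595.4 -81.2  23.1] [315.  91.]
side 0.87 [591.8 -79.5  24. ] [290. 188.] tool [95.9 -2.  49. ]
pred [595.4 -81.2  23.1] [290. 188.]
pred [595.4 -81.2  23.1] [347. 134.]
```

View pics/t_wrist.png

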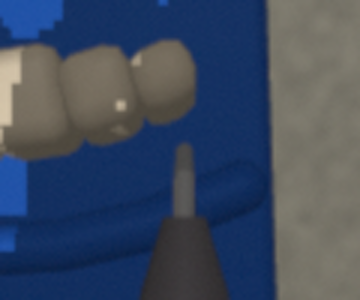

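The tip is at (184,150), level with the smallest tooth (140-195, 85) and just past its middle, still in the gutter. Lifting straight up and going back above the rest.

>>> send_rows:
  plan:
    - {"travel": [0, 0, -10], "delta_rot": [0, 0, 0], "fingers": 0.9}
    - {"travel": [0, 0, -25], "delta_rot": [0, 0, 0], "fingers": 0.9}
    - {"travel": [0, 0, -30], "delta_rot": [0, 0, 0], "fingers": 0.9}
    - {"travel": [0, 0, -25], "delta_rot": [0, 0, 0], "fingers": 0.9}
    - {"travel": [-6, 20, 0], "delta_rot": [0, 0, 0], "fingers": 0.9}
    - {"travel": [-10, 35, 0], "delta_rot": [0, 0, 0], "fingers": 0.9}
    - {"travel": [-11, 39.7, 0], "delta_rot": [0, 0, 0], "fingers": 0.9}
    - {"travel": [-11, 40, 0], "delta_rot": [0, 0, 0], "fingers": 0.9}
    - {"travel": [-10.6, 35, 0], "delta_rot": [0, 0, 0], "fingers": 0.9}
    - {"travel": [-6, 20, 0], "delta_rot": [0, 0, 0], "fingers": 0.9}
    - {"travel": [0, 0, 20], "delta_rot": [0, 0, 0], "fingers": 0.9}
    - {"travel": [0, 0, 30], "delta_rot": [0, 0, 0], "fingers": 0.9}
    - {"travel": [0, 0, 13], "delta_rot": [0, 0, 0], "fingers": 0.9}
    - {"travel": [0, 0, 0], "delta_rot": [0, 0, 0], "fingers": 0.9}
    - {"travel": [0, 0, 0], "delta_rot": [0, 0, 0], "fingers": 0.9}
    - {"travel": [0, 0, 0], "delta_rot": [0, 0, 0], "fingers": 0.9}

```text
clock: 26.28
eef_pos: [454.5, -280.6, 100.9]
eef_rot: [3.141, -0.001, 0.065]
wrist_force: [0.2, -0.3, -0.9]
finger_gap: 23.6
```

>>> send_rows:
  plan:
    - {"travel": [-0.3, -0.1, 8], "delta_rot": [0, 0, 0], "fingers": 0.9}
    - {"travel": [0, 0, 6], "delta_rot": [0, 0, 0], "fingers": 0.9}
    - {"travel": [0, 0, 5], "delta_rot": [0, 0, 0], "fingers": 0.9}
    - {"travel": [0, 0, 3], "delta_rot": [0, 0, 0], "fingers": 0.9}
    - {"travel": [0, 0, 2], "delta_rot": [0, 0, 0], "fingers": 0.9}
    - {"travel": [0, 0, 1.2], "delta_rot": [0, 0, 0], "fingers": 0.9}
    - {"travel": [0, 0, 0], "delta_rot": [0, 0, 0], "fingers": 0.9}
    - {"travel": [0, 0, 0], "delta_rot": [0, 0, 0], "fingers": 0.9}

```text
clock: 27.28
eef_pos: [453.8, -280.4, 74.8]
eef_rot: [3.142, -0.0, 0.065]
wrist_force: [-0.2, -0.1, -2.1]
finger_gap: 23.6
```

>>> send_rows:
  plan:
    - {"travel": [0, 0, 0], "delta_rot": [0, 0, 0], "fingers": 0.4}
    - {"travel": [0, 0, 0], "delta_rot": [0, 0, 0], "fingers": 0.2}
    - {"travel": [0, 0, 0], "delta_rot": [0, 0, 0], "fingers": -0.2}
    - {"travel": [0, 0, 0], "delta_rot": [0, 0, 0], "fingers": -0.5}
    - {"travel": [0, 0, 0], "delta_rot": [0, 0, 0], "fingers": -0.5}
    - {"travel": [0, 0, -15], "delta_rot": [0, 0, 0], "fingers": -0.7}
    - {"travel": [0, 0, -40], "delta_rot": [0, 0, 0], "fingers": -1}
    - {"travel": [0, 0, -50], "delta_rot": [0, 0, 0], "fingers": -1}
    - {"travel": [-50, 0, -40], "delta_rot": [0, 0, 0], "fingers": -1}
    - {"travel": [-50, 0, -10], "delta_rot": [0, 0, 0], "fingers": -1}
    - {"travel": [0, 0, 0], "delta_rot": [0, 0, 0], "fingers": -1}
    - {"travel": [0, 0, 0], "delta_rot": [0, 0, 0], "fingers": -1}

```text
clock: 28.78
eef_pos: [355.5, -286.8, 229.4]
eef_rot: [3.141, -0.001, 0.064]
wrist_force: [-0.8, -0.3, -0.2]
finger_gap: 94.1
```

Run:
```python
from look import *
c=look('w6',['handpiece','rest'],1)
v,u=np.mgrid[0:400,0:640]; z=c['z_map']
X=(np.stack([(u-c['cx'])/c['f']*z,-(v-c['cy'])/c['f']*z,-z],-1)@c['W'][:3,:3].T+c['W'][:3,3]).reshape(-1,3)
a=np.radians(3.75); D=X-[455,-280.2,0]
x=D[:,0]*np.cos(a)+D[:,1]*np.sin(a); y=-D[:,0]*np.sin(a)+D[:,1]*np.cos(a); zz=X[:,2]
for lo in (-75,-55,-5,35,55):
    m=(x>lo)&(x<=lo+10)&(abs(y)<30)&(zz>82.3)&(zz<90)
    if m.sum(): print(lo,x[m].min().round(1),x[m].max().round(1),'y',y[m].min().round(1),y[m].max().round(1),np.median(zz[m]).round(1))
save(c,'w6.png',(150,0,480,240),2)
t=snap('top')
for n in('mirror','sleeve_pointer','mark4'):
  for d in tip_of(n,'top')[:1]: print(n,w(t,d['at']).round(1),d['confidence'])
i1=t['color']; 
k=cv2.resize(i1[100:320,120:480],None,fx=2,fy=2)[:,:,::-1]; cv2.imwrite('pics/fin.png',k)
a=cv2.resize(cv2.imread('pics/w6.png'),(660,480))[:330]
cv2.imwrite('pics/fin.png',cv2.vconcat([cv2.resize(a,(540,270)),cv2.resize(k,(540,330))]))
```

```text
[ 355.5 -286.8  229.4] [ 3.141e+00 -1.000e-03  6.400e-02] 28.775
handpiece 0.64 [ 445.8 -281.    64. ] [315. 111.]
rest 0.97 [ 456.6 -281.7    1.6] [316. 104.]
-75 -70.3 -65.3 y -11.3 10.0 84.1
-55 -54.7 -45.8 y -11.2 10.8 84.5
-5 -4.5 4.6 y -10.8 10.3 84.7
35 35.0 45.0 y -11.6 9.8 84.6
55 55.0 64.1 y -10.4 9.5 83.3
mirror [459.9   6.3  -3.9] 0.9
sleeve_pointer [539.6 257.5  51.6] 0.88
mark4 [547.9 261.4  49.4] 0.82
```

View pics/fin.png

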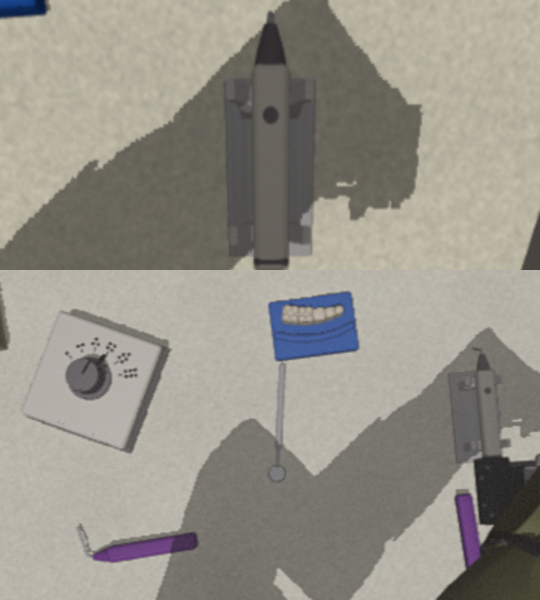

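The handpiece lies in both forks as before (upper panel, 270,165), the pointer is at four dots (105,357), and the mirror (280,420) hasn't moved.

```bash
python3 -c "
from cell import manip
print(manip.sign_off())"
```

```text
the job is handed in; nothing more can be done
None
```

The job is done and handed in at about 29 s of the 64 s allowed; the sign-off itself reports no verdict.

- **Sleeve:** I turned it 50° clockwise, from two dots to four. The close-up after the turn and the last top view both show the pointer on the four-dot tick.
- **Stroke:** I took the white handpiece from its rest; the two purple ones are look-alikes and were left alone. The tip ran at about 2 cm/s from about 2 mm before the middle of the biggest tooth to about 3 mm past the middle of the smallest. It stayed about 1 mm above the gutter floor by my reckoning, and the force readings between moves stayed under 2 N.
- **Return:** The handpiece lies back in both forks. Its rear end, sides and top height measure within about 1 mm of where it first lay, and the gripper is open and clear of it.
- **Mirror:** It shows no change in the last top view.

**Disagreements:** The side camera placed the tip 4 to 6 mm nearer the robot than the wrist camera and the grasp geometry did. I trusted the latter two, and the wrist pictures at both ends of the stroke showed the tip in the gutter. In the last check the network put the handpiece's origin about 4 mm off, but the depth measurement of the bar did not bear this out.

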